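Lay out the piled job kit

ROBOT

A 6-joint arm with a two-finger parallel gripper is mounted at the origin on a cart in front of the work surface, level with it; the furniture and walls round the work are solid. World frame = base frame: x ahead of the robot, y to its left, z up, the work surface at z = 0. Lengths are in mm, angles in rad, forces in N, time in s.
With the tool pointing down it reaches from about 300 to 775 mm from the base axis. Payload 14.6 kg.
Tool frame: the origin (TCP) lies between the finger pads; the fingertips stand 19 mm ahead of it and the grasp point (between the pads) is the TCP; z points along the fingers, y is the line along which they close (so a half turn about z gives the same grasp; the last joint's range is limited). The gripper opens to 94 mm and grips with 3 to 60 N. Pads are 16 mm wide; open, the fingers measure 119 mm over their backs; the gripper's body (75 mm by 177 mm) begins 78 mm behind the grasp point.
Start: joints at [-1.219, 0.3, 1.521, -0, 1.321, -0.067], TCP at [223.657, -502.46, 184.546] pointing down, gripper open.
Joint ranges: [-3.03, 3.03], [-0.79, 2.21], [0.23, 2.52], [-1.04, 4.18], [0, 3.07], [-2.55, 2.55]. Speed limits (rad/s): [2.22, 2.22, 2.57, 3.14, 3.14, 3.14].

INTERFACE

Orientations are given as [roll, pitch, yaw] about the fixed x, y, z axes, in that order (R = Rz(yaw) Ry(pitch) Rx(roll)).
In Python, from cell import monitor, imaging, job, find_in, trace gives the robot as it stands. The module is installed in compiled form; this text tells all that it offers.
- The arm moves only by the tool arm_command, never from a script. Its argument "steps" is a list of rows, each a list of 5 numbers: the opening, from 0 (shut) to 1 (fully open), then the shift along the tool's x, y, z in mm, then the turn about the tool's z in degrees. In form: [[gripper, dx, dy, dz, turn], ...]. A call has 1 to 20 rows; each row is the pose to reach, as a shift and turn from the pose commanded when the call began, along the tool's axes at that moment; what a row does not reach only later rows make up. A row lasts 1/8 s, in which the tool goes at most 62.5 mm and 10.7 degrees, less where a joint would pass 70% of its speed; a pose out of reach is approached as far as the arm can. A call with a gripper value outside its range is refused whole. The fingers move at their own pace and stop on an object; "force" is the grip in N (left out, the last holds). Time passes only in rows, so rows that repeat a pose let the fingers close. It gives the time, the measured TCP pose, the force, the opening and the grip force at its end, in the units of the state.
- monitor.read_state(): the state, without advancing time (a new reading comes with each control period).
- imaging.camera(name): name is "side" or "top" or "wrist"; returns a dict with "img" (384x512x3 uint8, red, green, blue), "mtx" (3x3 intrinsics, pixels), "view" (4x4, takes a point from world to camera coordinates). Camera axes: x right, y down, z forward; pixel columns grow to the right and rows downward; lengths in mm; the calibration is good to about 2 mm. A picture is of the moment at which its call begins. There is no depth.
- job.sign_off(): hands the job in; it is judged then, once.
Trained networks look in a picture, given as the dict that the camera call returned (one of the last four; its "shot" number tells which), for a name from the list of things; names that differ only in an ending like _2 or _b are one class to them, and where a whole thing is asked for, a point or a joint stands for the part that bears it (a point fixed in the world has none). Each returns a list of dicts, best first, with "p" (0 to 1); they miss things now and then, are a little off and sometimes report something else, mostly with a low value. They report only what shows in the picture. A call takes as long as a camera call. They do not tell look-alikes from the thing itself.
- find_in(picture, target): "rect" ([centre column, centre row, width, height] in pixels, round what is visible of it).
- trace(picture, target): "region" (384x512 bool, what is visible of it) and "rect" ([centre column, centre row, width, height] in pixels, round what is visible of it).
The state is a dict: "clock": time; "joints": joint angles; "qd": joint speeds; "effort": joint torques, N m; "eef_pos": TCP position; "eef_rot": TCP orientation; "wrist_force": force on the tool from outside, world axes, zero at the start; "moment": the same for the moment, N m; "finger_gap": finger opening in mm; "finger_force": force on a finger pad.
Only numpy, scipy, OpenCV 4.12 (cv2) and the standard library are available. Lean on these libraries where they do the work, as an engineer would, in place of code of your own. Each camera call takes 0.05 s, during which the arm holds its last target. There are 200 camera calls.

TASK

The parts for the next job were left in one pile: take it apart from the top down and set each part flat in the nest made for its outline: the glue pot in the round one, the heat sink in the square one, the screw box in the oblong one, lengthwise along it, and last the heavy base plate in the long cradle. Bring the base plate in clearly slanted lengthwise (about 15 degrees) so that one short edge rests on the cradle first, then pivot it down until it lies flat between the end stops. Keep the glue pot upright throughout.

Things in the scene. Friction and masses are not known exactly. Their poses are not given: they have to be found in the camera images.
- glue_pot: Brown glue pot with white cap, top of the pile. Body 36 mm diameter and 46 mm high, cap 28 mm diameter up to 60 mm; 0.07 kg. Origin: centre of its underside, z up. Stands on the heat sink at the start, near its centre.
- heat_sink: Light metal finned heat sink, 50 x 50 x 21 mm (x, y, z), 0.12 kg; grip any two opposite sides. Origin: centre of its underside, z up. Lies on the screw box under the glue pot at the start.
- screw_box: Clear lidded box of screws, closed (the lid does not open), 52 mm along its x, 73 mm along its y, 26 mm high, 0.11 kg; grip across the 52 mm. Origin: centre of its underside, z up. Lies on the base plate under the heat sink at the start, its y along the plate's length.
- base_plate: Bright metal base plate, 150 mm along its x, 60 mm along its y, 16 mm thick, edges rounded 3 mm, a screw hole mark at each corner; about 0.6 kg, the same either way round. Grip across the 60 mm at mid length. Origin: centre of its underside, z up. Bottom of the pile, on the bench.
- round_nest: Fixed low grey round dish on the bench for the glue pot: inner diameter 56 mm, outer 64 mm, floor 3 mm and rim 9 mm above the bench. Origin: centre of its underside, z up.
- square_nest: Fixed low grey square tray for the heat sink: inside 70 x 70 mm, outside 78 x 78 mm, floor 3 mm and rim 9 mm above the bench. Origin: centre of its underside, x and y along its sides.
- oblong_nest: Fixed low grey oblong tray for the screw box: inside 68 mm along its x and 104 mm along its y, walls 4 mm, floor 3 mm and rim 9 mm above the bench. Origin: centre of its underside.
- cradle: Fixed long grey cradle for the base plate: floor strip 44 mm wide, its top 3 mm above the bench; across each end a stop 88 mm wide and 11 mm above the bench, 166 mm clear between the stops along its x; short cheeks at the four corners, 80 mm clear between them along y, reaching 20 mm inward along x from 91 mm off the centre; the long sides are otherwise open for the fingers. Origin: centre of its underside, x along its length (roughly away from the robot).
Things that resemble listed ones, but are neither listed nor needed, are in the scene too. Leave any purple look-alike of the round_nest alone.

How it is judged:
By the outcome, as a careful person would: the job done as asked, in the order asked, and still so for the second after the job is handed in, with the robot touching nothing.
It also fails if it takes over 99 s, if anything falls off the work surface, if the arm or the gripper's body presses on something with over 40 N, if the wrist force passes 120 N, or if a joint passes its speed limit or range.

## Working session

There is one attempt and no reset: what is moved stays moved. The work goes in short steps, Python scripts to look and compute and a tool call to move; the robot and the scene stay as the last step left them, time stands still between calls to the robot, and variables do not carry over. Pictures are saved under pics/ and viewed, at most 14 in all, crops included, and the job is handed in when it is done.

Besides the shell and the picture viewer there is one more tool, called after "Emit:" by a JSON object that holds its "name" and its "arguments". arm_command: Moves the arm, as the interface text tells. Its arguments: {"type":"object","properties":{"steps":{"type":"array","items":{"type":"array","items":{"type":"number"}}},"force":{"type":"number"}},"required":["steps"]}

```bash
mkdir -p pics
cat > h.py <<'E'
import numpy as np, cv2
from cell import monitor, imaging, job, find_in, trace
from scipy.spatial.transform import Rotation as R
def ray(c,u,v,z):
    V=np.array(c["view"]);K=np.array(c["mtx"])
    d=V[:3,:3].T@np.linalg.solve(K,[u,v,1]);o=-V[:3,:3].T@V[:3,3]
    return o+d*(z-o[2])/d[2]
def proj(c,p):
    V=np.array(c["view"]);q=V[:3,:3]@np.array(p)+V[:3,3];q=np.array(c["mtx"])@q
    return q[:2]/q[2]
def save(c,n,box=None,s=1):
    im=c["img"][:,:,::-1]
    if box: im=im[box[1]:box[3],box[0]:box[2]]
    cv2.imwrite("pics/"+n,cv2.resize(im,None,fx=s,fy=s,interpolation=cv2.INTER_CUBIC))
def rect(mask,c,z):
    ys,xs=np.nonzero(mask)
    pts=np.array([ray(c,u,v,z)[:2] for u,v in zip(xs,ys)],np.float32)
    return cv2.minAreaRect(pts)
E
python3 - <<'E'
from h import *
s=monitor.read_state();print({k:np.round(s[k],3) for k in s})
Z=dict(glue_pot=60,heat_sink=21+42,screw_box=42,base_plate=16,round_nest=9,square_nest=9,oblong_nest=9,cradle=11)
for n in("top","side"):
    c=imaging.camera(n);save(c,n+"0.png",s=1.5)
    V=np.array(c["view"]);print(n,np.round(-V[:3,:3].T@V[:3,3]),np.round(V[:3,:3],2).tolist(),np.round(c["mtx"]).tolist())
    for t in Z:
        for r in trace(c,t)[:3]:
            q=rect(r["region"],c,Z[t]);print(t,round(r["p"],2),np.round(r["rect"]),"world rect",[np.round(x,1) for x in q])
E
```

```text
{'clock': np.float64(0.0), 'joints': array([-1.219,  0.301,  1.522,  0.   ,  1.321, -0.067]), 'qd': array([-0.001, -0.   ,  0.   , -0.001,  0.001, -0.001]), 'effort': array([-1.0000e-03, -5.3181e+01, -3.5274e+01,  7.1000e-02,  2.4000e-02,
       -0.0000e+00]), 'eef_pos': array([ 223.556, -502.195,  183.95 ]), 'eef_rot': array([-3.14 , -0.   ,  0.419]), 'wrist_force': array([-0.613,  0.559,  0.134]), 'moment': array([ 0.001,  0.017, -0.032]), 'finger_force': np.float64(0.0), 'finger_gap': np.float64(93.877)}
top [ 396.  265. 1419.] [[0.0, -1.0, -0.0], [-0.99, -0.0, -0.12], [0.12, 0.0, -0.99]] [[393.0, 0.0, 253.0], [0.0, 393.0, 189.0], [0.0, 0.0, 1.0]]
heat_sink 0.75 [334. 215.  17.  54.] world rect [array([474.1, -17.9]), array([185.1,  70.1]), np.float64(2.6)]
heat_sink 0.52 [291. 212.  14.  11.] world rect [array([483.1, 140.9]), array([44.8, 48.3]), np.float64(89.7)]
round_nest 0.72 [150. 187.  15.  14.] world rect [array([572.7, 628.3]), array([57.4, 58.3]), np.float64(46.2)]
round_nest 0.51 [282. 165.  20.  18.] world rect [array([654.2, 162. ]), array([59.1, 58.4]), np.float64(0
[... 684 characters left out ...]
4, 77.4]), np.float64(25.5)]
heat_sink 0.58 [288. 190.  17.  12.] world rect [array([471.8, 170.3]), array([65.1, 77. ]), np.float64(25.5)]
screw_box 0.71 [262. 179.  38.  21.] world rect [array([603.3, 103.4]), array([114.1,  82.1]), np.float64(76.1)]
base_plate 0.48 [300. 206.  29.  13.] world rect [array([434. , 154.7]), array([78.7, 79.8]), np.float64(0.8)]
round_nest 0.56 [167. 282.  29.  17.] world rect [array([568.9, 636.6]), array([65.3, 68.8]), np.float64(66.4)]
oblong_nest 0.74 [259. 182.  37.  23.] world rect [array([639.1,  39.8]), array([131.4,  90.1]), np.float64(76.1)]
cradle 0.52 [315. 186.  42.  10.] world rect [array([442.9,  -2.2]), array([146.6,  95.7]), np.float64(25.8)]
```

Run:
```python
import cv2
im=cv2.imread('pics/top0.png');print(im.shape)
a=cv2.resize(im[210:420,180:600],None,fx=1.9,fy=1.9,interpolation=cv2.INTER_CUBIC)
cv2.imwrite('pics/top0c.png',a)
```

```text
(576, 768, 3)
```

View pics/top0c.png

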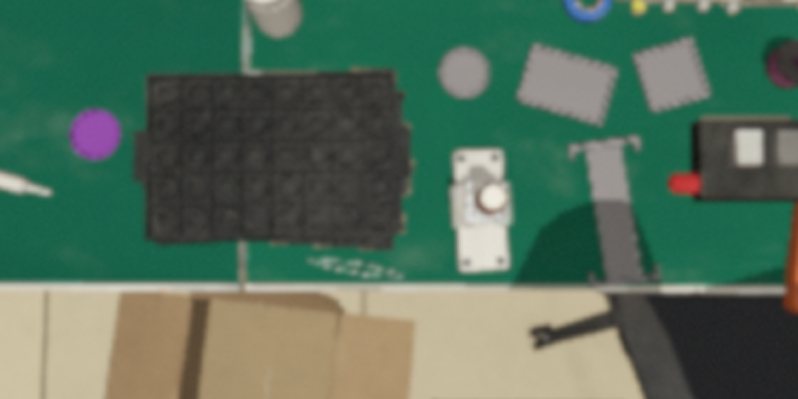

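View pics/side0.png

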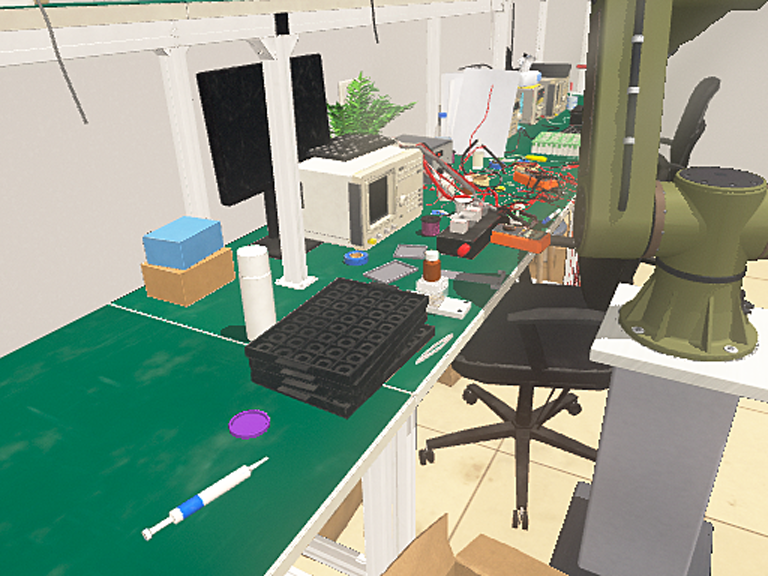

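The top picture shows the pile at crop (482,205) and, right of it, the cradle at (612,215), with the oblong nest at (568,82) and the square nest at (672,73). There are two round dishes: a grey one at (465,72) and a purple one at (95,133). The grey one fits the description, so the purple one stays untouched. Next I move over the pile and look with the wrist camera.

Emit:
{"name": "arm_command", "arguments": {"steps": [[1,0,0,-60,0],[1,60,-60,-120,5],[1,460,-476,-160,24],[1,460,-476,-160,24],[1,460,-476,-160,24],[1,460,-476,-160,24],[1,460,-476,-160,24],[1,460,-476,-160,24],[1,460,-476,-160,24],[1,460,-476,-160,24],[1,460,-476,-160,24],[1,460,-476,-160,24],[1,460,-476,-160,24],[1,460,-476,-160,24],[1,460,-476,-160,24],[1,460,-476,-160,24]]}}

```text
clock: 2.9
eef_pos: [450.3, 118.6, 344.8]
eef_rot: [-3.142, -0.0, -0.002]
wrist_force: [0.6, 0.5, 0.2]
finger_gap: 94.1
finger_force: 0.0
```

```bash
cat > look.py <<'E'
from h import *
import sys
Z=dict(glue_pot=60+63,heat_sink=63,screw_box=42,base_plate=16,round_nest=9,square_nest=9,oblong_nest=9,cradle=11)
s=monitor.read_state();print(s["clock"],np.round(s["eef_pos"],1),np.round(s["eef_rot"],3))
c=imaging.camera("wrist");save(c,sys.argv[1],s=1.5)
V=np.array(c["view"]);print(np.round(-V[:3,:3].T@V[:3,3]),np.round(V[:3,:3],2).tolist())
for t in sys.argv[2:]:
    for r in trace(c,t)[:2]:
        q=rect(r["region"],c,Z[t]);print(t,round(r["p"],2),np.round(r["rect"]),[np.round(x,1) for x in q])
E
python3 look.py w1.png glue_pot heat_sink screw_box base_plate round_nest oblong_nest cradle
```

```text
2.9 [450.3 118.6 344.8] [-3.142e+00 -0.000e+00 -2.000e-03]
[530. 119. 544.] [[-0.0, -1.0, 0.0], [-0.96, 0.0, 0.27], [-0.27, 0.0, -0.96]]
glue_pot 0.97 [248. 142.  22.  28.] [array([487.7, 134.9]), array([31.8, 34.4]), np.float64(89.8)]
heat_sink 0.88 [248. 138.  30.  31.] [array([483.7, 137.8]), array([49.1, 48.9]), np.float64(86.5)]
screw_box 0.73 [247. 140.  39.  36.] [array([482.2, 142.4]), array([50.2, 71.1]), np.float64(3.4)]
base_plate 0.64 [247. 140.  38.  80.] [array([478. , 141.1]), array([150.5,  59.5]), np.float64(2.8)]
base_plate 0.52 [248. 141.  24.  24.] [array([477.1, 139. ]), array([40. , 43.1]), np.float64(89.8)]
round_nest 0.67 [236.  39.  35.  45.] [array([651.3, 159.7]), array([61.4, 62.8]), np.float64(89.8)]
oblong_nest 0.7 [311.  47.  72.  71.] [array([637. ,  28.8]), array([112.9,  77.8]), np.float64(73.3)]
cradle 0.69 [337. 140.  52.  99.] [array([474.5, -27.2]), array([181.4,  88.4]), np.float64(7.7)]
cradle 0.26 [247. 140.  26.  22.] [array([477.5, 139.1]), array([40.3, 41.6]), np.float64(89.8)]
```

View pics/w1.png

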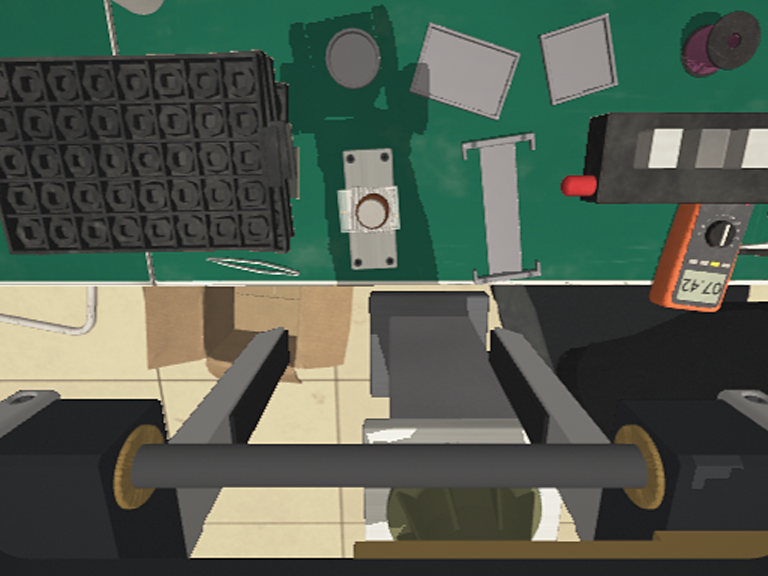

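The wrist picture shows the pile at (370,210) with the pot on top, the grey round nest at (353,58), the oblong nest at (465,70), the square nest at (580,58) and the cradle at (503,205). I'll crop the pile, because the box looks like it lies across the plate.

Run:
```python
from h import *
c=imaging.camera("wrist")
a=c["img"][80:200,205:375,::-1]
cv2.imwrite("pics/c1.png",cv2.resize(a,None,fx=4.5,fy=4.5,interpolation=cv2.INTER_CUBIC))
for t,z in(("square_nest",9),("oblong_nest",9)):
    for r in trace(c,t)[:2]: print(t,round(r["p"],2),np.round(r["rect"]),[np.round(x,1) for x in rect(r["region"],c,z)])
```

```text
square_nest 0.96 [388.  38.  55.  64.] [array([ 649.6, -103.7]), array([79.4, 82.1]), np.float64(16.9)]
oblong_nest 0.64 [311.  46.  74.  64.] [array([636.9,  29.5]), array([111.9,  77.5]), np.float64(73.1)]
```

View pics/c1.png

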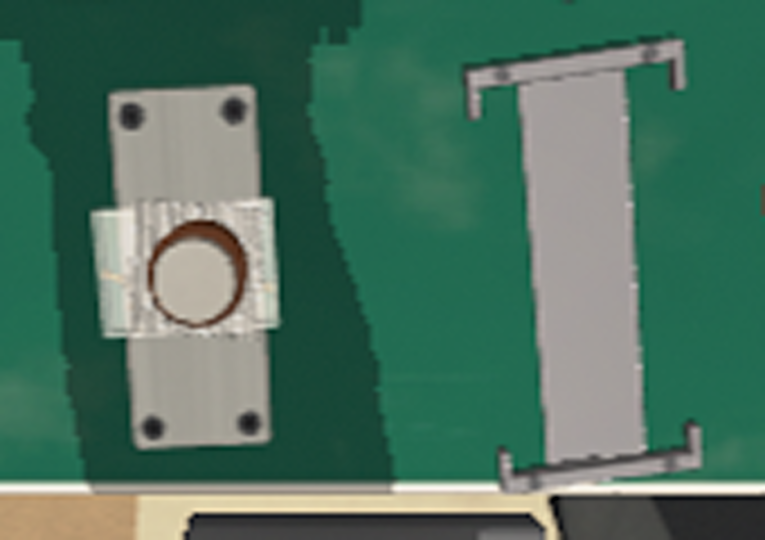

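The crop confirms that the box lies across the plate, with its 73 mm along world y. The pot's cap is at crop (193,282). The box will therefore be gripped at tool yaw of about +93°.

Run:
```python
from h import *
c=imaging.camera("wrist")
print(ray(c,205+193/4.5,80+282/4.5,123), ray(c,205+200/4.5,80+268/4.5,109))
```

```text
[484.65426077 136.71408207 123.        ] [487.95114962 134.7868863  109.        ]
```

Emit:
{"name": "arm_command", "arguments": {"steps": [[1,36,-17,20,0],[1,36,-17,80,0],[1,36,-17,140,0],[1,36,-17,200,0],[1,36,-17,240,0],[1,36,-17,252,0],[1,36,-17,252,0],[0.3,36,-17,252,0],[0.3,36,-17,252,0],[0.3,36,-17,252,0],[0.3,36,-17,252,0],[0.3,36,-17,252,0],[0.3,36,-17,252,0]], "force": 12}}

```text
clock: 5.12
eef_pos: [486.3, 136.5, 92.5]
eef_rot: [3.142, 0.0, -0.0]
wrist_force: [0.0, -0.4, 0.0]
finger_gap: 37.3
finger_force: 0.0
```

Emit:
{"name": "arm_command", "arguments": {"steps": [[0.2,0,0,0,0],[0.2,0,0,0,0],[0.2,0,0,0,0],[0.2,0,0,-10,0],[0.2,0,0,-30,0],[0.2,0,0,-30,0]]}}

```text
clock: 5.88
eef_pos: [487.1, 136.6, 124.1]
eef_rot: [-3.141, -0.003, -0.0]
wrist_force: [0.7, 0.2, -0.8]
finger_gap: 27.1
finger_force: 12.0
```

Run:
```python
from h import *
c=imaging.camera("wrist");s=imaging.camera("side")
a=cv2.resize(c["img"][:,:,::-1],None,fx=1.0,fy=1.0)
b=cv2.resize(s["img"][130:250,230:370,::-1],(448,384),interpolation=cv2.INTER_CUBIC)
cv2.imwrite("pics/c2.png",cv2.resize(np.hstack([a,b]),(800,320)))
```

```text
(no output)
```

View pics/c2.png

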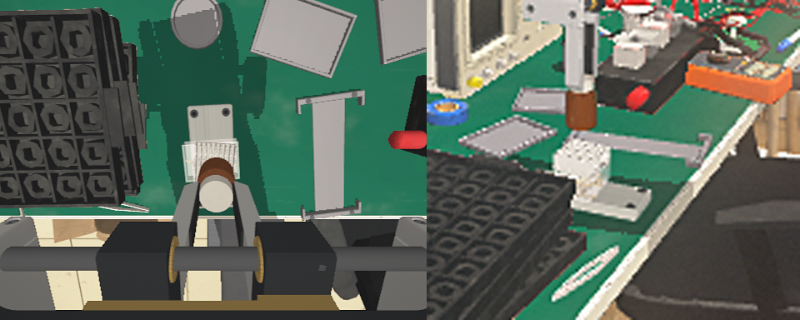

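Run:
```python
from h import *
for n in("side","wrist"):
    c=imaging.camera(n)
    for r in trace(c,"glue_pot")[:2]:
        print(n,round(r["p"],2),r["rect"])
    for z in(60,80,95,110,124,140,155): print(z,np.round(proj(c,[487,136.6,z]),1))
    if n=="side": save(c,"c3.png",(260,120,330,200),7)
```

```text
side 0.72 [288.0, 167.6, 15.0, 21.5]
side 0.38 [259.4, 181.6, 32.9, 20.6]
60 [287.6 186. ]
80 [287.7 180.2]
95 [287.8 175.8]
110 [287.9 171.4]
124 [288.  167.2]
140 [288.1 162.3]
155 [288.2 157.7]
wrist 0.57 [259.3, 222.2, 48.0, 65.5]
60 [259.3 194.1]
80 [259.3 200.3]
95 [259.4 205.7]
110 [259.4 211.8]
124 [259.4 218.1]
140 [259.5 226.5]
155 [259.5 235.7]
```

View pics/c3.png

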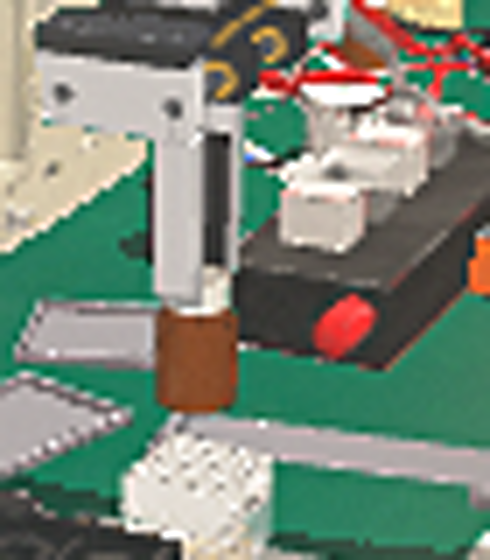

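The side crop shows the fingertips around row 163, at the white cap just above the brown body. That is higher than the stated tool geometry gives, so I check the finger geometry in the wrist picture.

Run:
```python
from h import *
c=imaging.camera("wrist");print(np.round(c["mtx"]).tolist())
im=c["img"].copy()
for z,col in((105,(255,0,0)),(124,(255,255,0)),(143,(0,255,255))):
    for y in(136.6-13.5,136.6+13.5):
        u,v=proj(c,[487,y,z]);cv2.circle(im,(int(u),int(v)),1,col,-1)
c["img"]=im;save(c,"c4.png",(190,160,330,290),5)
```

```text
[[276.0, 0.0, 259.0], [0.0, 276.0, 190.0], [0.0, 0.0, 1.0]]
```

View pics/c4.png

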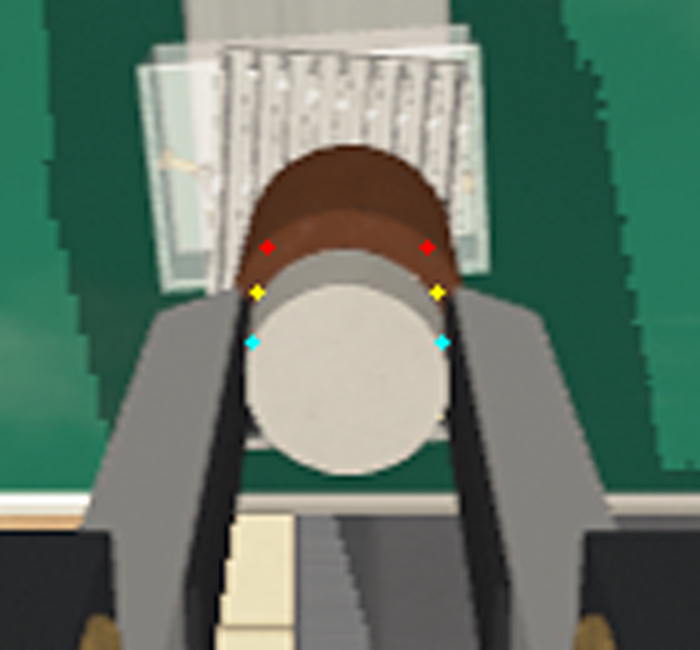

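The pads hold the cap, so the real fingertips stand roughly 20 mm above the reported TCP rather than 19 mm below it. I'll use the observed geometry from here. The pot is upright and centred under the TCP, so I carry it to the grey nest.

Emit:
{"name": "arm_command", "arguments": {"steps": [[0.2,20,-4,-15,0],[0.2,50,-8,-20,0],[0.2,90,-14,-20,0],[0.2,130,-20,-20,0],[0.2,155,-24,-15,0],[0.2,165,-24,0,0],[0.2,165,-24,25,0],[0.2,165,-24,50,0],[0.2,165,-24,70,0],[0.2,165,-24,78,0],[0.2,165,-24,82,0],[0.2,165,-24,82,0]], "force": 15}}

```text
clock: 7.72
eef_pos: [651.6, 160.5, 41.0]
eef_rot: [-3.141, -0.001, -0.0]
wrist_force: [-0.7, 0.2, -1.2]
finger_gap: 26.7
finger_force: 15.0
```

Run:
```python
from h import *
s=monitor.read_state();print(np.round(s["eef_pos"],1),np.round(s["wrist_force"],2))
c=imaging.camera("wrist");d=imaging.camera("side")
for n,q in(("w",c),("s",d)):
  for r in trace(q,"glue_pot")[:1]: print(n,round(r["p"],2),np.round(r["rect"],1),np.round(proj(q,[652,160.5,10]),1),np.round(proj(q,[652,160.5,65]),1))
a=cv2.resize(c["img"][140:300,170:350,::-1],(450,400),interpolation=2);b=cv2.resize(d["img"][130:210,210:280,::-1],(350,400),interpolation=2)
cv2.imwrite("pics/c5.png",np.hstack([a,b]))
```

```text
[651.6 160.5  41. ] [-0.7   0.24 -1.15]
w 0.78 [260.8 220.9  43.8  67.6] [259.6 204.8] [259.8 230.6]
s 0.63 [236.3 182.3   9.5  14.2] [239.  193.1] [238.4 178. ]
```

View pics/c5.png

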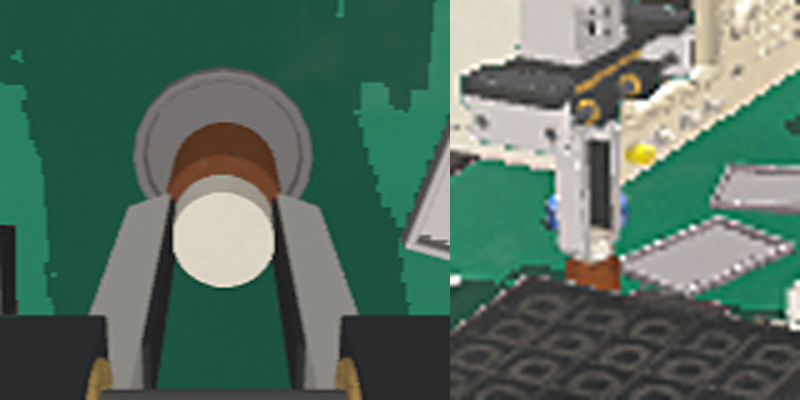

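The wrist view shows the pot centred in the grey ring (column 223), upright and just above the floor. I lower and release.

Emit:
{"name": "arm_command", "arguments": {"steps": [[0.2,2,0,3,0],[0.2,2,0,6,0],[0.2,2,0,8,0],[0.2,2,0,8,0]]}}

```text
clock: 8.43
eef_pos: [653.2, 160.4, 32.3]
eef_rot: [3.142, 0.0, -0.0]
wrist_force: [0.4, 0.1, -0.0]
finger_gap: 26.8
finger_force: 15.0
```

Emit:
{"name": "arm_command", "arguments": {"steps": [[0.45,0,0,0,0],[0.6,0,0,0,0],[0.6,0,0,0,0],[0.6,0,0,-15,0],[0.6,0,0,-60,0],[0.8,-40,10,-110,0],[1,-100,20,-160,0],[1,-160,22,-210,0],[1,-223,22,-218,0],[1,-223,22,-218,0],[1,-223,22,-218,0],[1,-223,22,-218,0]]}}

```text
clock: 9.93
eef_pos: [430.8, 138.5, 250.9]
eef_rot: [-3.141, -0.001, -0.0]
wrist_force: [0.4, 0.6, -0.4]
finger_gap: 94.1
finger_force: 0.0
```

```bash
python3 look.py w2.png heat_sink screw_box base_plate glue_pot round_nest
```

```text
9.925 [430.8 138.5 250.9] [-3.141e+00 -1.000e-03 -0.000e+00]
[510. 139. 451.] [[-0.0, -1.0, 0.0], [-0.96, 0.0, 0.27], [-0.27, 0.0, -0.96]]
heat_sink 0.88 [259. 130.  40.  41.] [array([482.9, 137.6]), array([49.9, 49. ]), np.float64(86.4)]
screw_box 0.82 [258. 134.  56.  42.] [array([480.9, 142.5]), array([51.7, 73.6]), np.float64(3.7)]
base_plate 0.85 [255. 132.  46. 100.] [array([477.1, 141.5]), array([149. ,  61.3]), np.float64(2.9)]
glue_pot 0.89 [244.  12.  30.  24.] [array([611.2, 155.2]), array([28.9, 20.1]), np.float64(89.9)]
glue_pot 0.46 [257. 131.  42.  98.] [array([485.3, 140.8]), array([112.3,  44.8]), np.float64(2.8)]
round_nest 0.79 [244.  18.  45.  35.] [array([639.9, 159.8]), array([61.8, 39.8]), np.float64(89.9)]
```

View pics/w2.png

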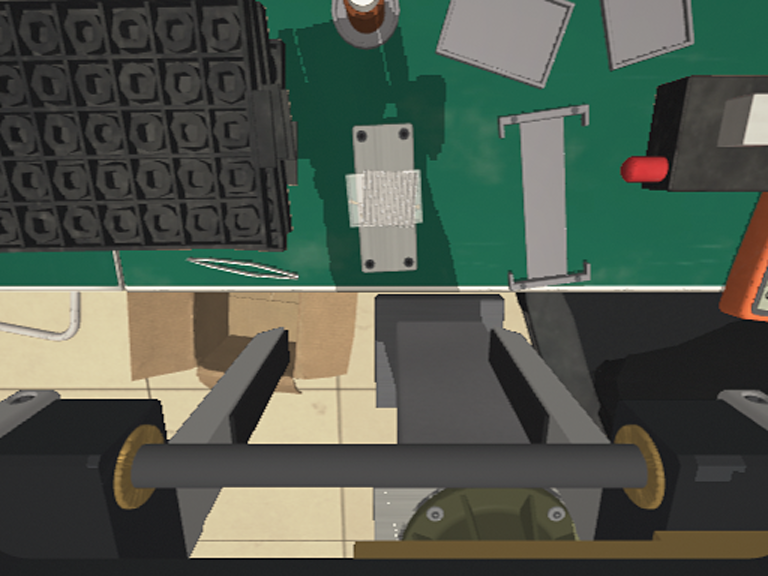

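The pot stands upright in the grey nest at (365,12). The sink shows clearly on the box at (390,197) and fits its 50 mm size and its height. I grip it.

Emit:
{"name": "arm_command", "arguments": {"steps": [[1,30,1,40,3.6],[1,52,1,100,3.6],[1,52,1,160,3.6],[1,52,1,200,3.6],[1,52,1,215,3.6],[1,52,1,221,3.6],[1,52,1,221,3.6],[0.4,52,1,221,3.6],[0.4,52,1,221,3.6],[0.4,52,1,221,3.6],[0.4,52,1,221,3.6],[0.4,52,1,221,3.6],[0.4,52,1,221,3.6],[0.4,52,1,221,3.6]], "force": 20}}

```text
clock: 11.98
eef_pos: [482.4, 137.5, 29.6]
eef_rot: [-3.142, -0.0, -0.063]
wrist_force: [-1.2, -0.5, 0.8]
finger_gap: 50.1
finger_force: 20.0
```

Run:
```python
from h import *
s=monitor.read_state();print(np.round(s["eef_pos"],1),s["finger_gap"],s["finger_force"])
c=imaging.camera("wrist");d=imaging.camera("side")
a=cv2.resize(c["img"][140:300,170:350,::-1],(450,400),interpolation=2);b=cv2.resize(d["img"][150:220,250:320,::-1],(350,400),interpolation=2)
cv2.imwrite("pics/c6.png",np.hstack([a,b]))
```

```text
[482.4 137.5  29.6] 50.05778279331706 20.00023752450943
```

View pics/c6.png

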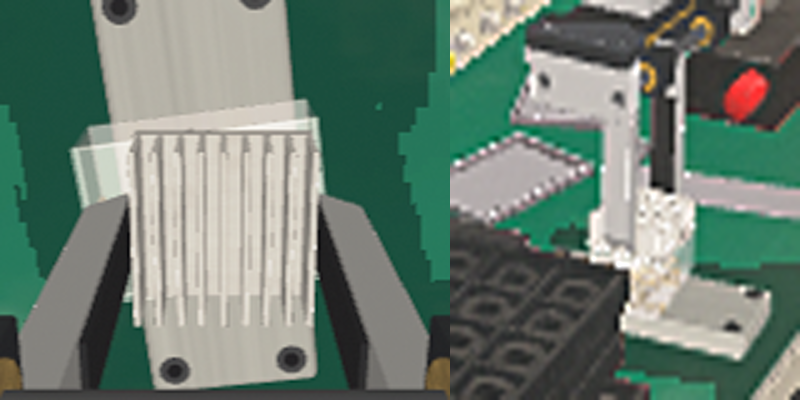

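The sink is held square at 50.1 mm, with the tips about 20 mm above the reported TCP as estimated. I carry it to the square nest.

Emit:
{"name": "arm_command", "arguments": {"steps": [[0.4,0,0,-20,0],[0.4,0,0,-50,0],[0.4,30,38,-60,-5],[0.4,66,83,-60,-10],[0.4,102,128,-60,-15],[0.4,138,173,-60,-20.5],[0.4,165,208,-60,-20.5],[0.4,183,230,-50,-20.5],[0.4,183,230,-20,-20.5],[0.4,183,230,5,-20.5],[0.4,183,230,15,-20.5],[0.4,183,230,25,-20.5],[0.4,183,230,25,-20.5]]}}

```text
clock: 13.7
eef_pos: [650.5, -103.5, 4.4]
eef_rot: [-3.141, 0.0, 0.295]
wrist_force: [-0.4, -0.1, -0.5]
finger_gap: 50.1
finger_force: 20.0
```

Run:
```python
from h import *
s=monitor.read_state();print(s["clock"],np.round(s["eef_pos"],1),np.round(s["eef_rot"],3),s["finger_gap"],np.round(s["wrist_force"],1))
c=imaging.camera("wrist")
a=cv2.resize(c["img"][110:300,150:370,::-1],None,fx=2.5,fy=2.5,interpolation=2)
cv2.imwrite("pics/c7.png",a)
```

```text
13.7 [ 650.5 -103.5    4.4] [-3.141  0.     0.295] 50.12281318395083 [-0.4 -0.1 -0.5]
```

View pics/c7.png

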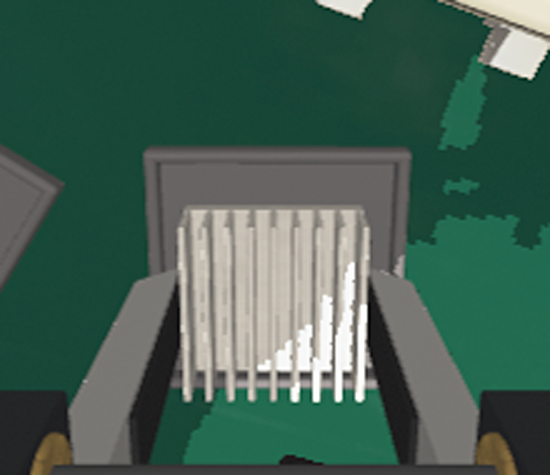

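The sink (columns 183–368) is centred in the square nest (145–411) and aligned with it. I lower and release.

Emit:
{"name": "arm_command", "arguments": {"steps": [[0.4,1.5,1,7,0],[0.4,1.5,1,11,0],[0.4,1.5,1,13,0],[0.4,1.5,1,13.5,0],[0.4,1.5,1,13.5,0]]}}

```text
clock: 14.38
eef_pos: [652.3, -104.1, -8.9]
eef_rot: [3.142, -0.0, 0.295]
wrist_force: [0.0, -0.2, -0.9]
finger_gap: 49.7
finger_force: 20.0
```

Emit:
{"name": "arm_command", "arguments": {"steps": [[0.4,0,0,1,0],[0.4,0,0,1,0],[0.4,0,0,1,0]]}}

```text
clock: 14.75
eef_pos: [652.4, -104.1, -9.8]
eef_rot: [3.141, -0.0, 0.295]
wrist_force: [-0.4, -0.3, 1.2]
finger_gap: 50.1
finger_force: 20.0
```

Emit:
{"name": "arm_command", "arguments": {"steps": [[0.75,0,0,0,0],[0.75,0,0,0,0],[0.75,0,0,0,0],[0.8,0,0,-15,0],[0.9,0,0,-60,-5],[1,-10,-32,-110,-15],[1,-25,-75,-140,-25],[1,-40,-120,-140,-35],[1,-55,-165,-140,-45],[1,-70,-210,-140,-55],[1,-85,-255,-140,-65],[1,-92,-286,-140,-76.8],[1,-92,-286,-140,-76.8],[1,-92,-286,-140,-76.8],[1,-92,-286,-140,-76.8]]}}

```text
clock: 16.62
eef_pos: [481.6, 142.0, 130.2]
eef_rot: [3.141, 0.0, 1.632]
wrist_force: [0.3, -0.5, 0.3]
finger_gap: 94.0
finger_force: 0.0
```

Run:
```python
from h import *
s=monitor.read_state();print(s["clock"],np.round(s["eef_pos"],1),np.round(s["eef_rot"],3),s["finger_gap"],np.round(s["wrist_force"],1))
c=imaging.camera("wrist")
for t,z in(("screw_box",42),("base_plate",16)):
  for r in trace(c,t)[:2]: print(t,round(r["p"],2),np.round(r["rect"]),[np.round(x,1) for x in rect(r["region"],c,z)])
d=imaging.camera("top")
for t,z in(("heat_sink",24),("glue_pot",63)):
  for r in trace(d,t)[:2]: print(t,round(r["p"],2),np.round(r["rect"]),[np.round(x,1) for x in rect(r["region"],d,z)])
a=cv2.resize(c["img"][:,:,::-1],(512,384));b=cv2.resize(d["img"][150:240,260:380,::-1],(512,384),interpolation=2)
cv2.imwrite("pics/c8.png",cv2.resize(np.hstack([a,b]),(800,300)))
```

```text
16.625 [481.6 142.  130.2] [3.141 0.    1.632] 93.98097279128154 [ 0.3 -0.5  0.3]
screw_box 0.93 [262. 184.  52.  71.] [array([482.5, 145. ]), array([51.2, 76.2]), np.float64(2.5)]
screw_box 0.42 [369. 347.  40.  30.] [array([633.1, -66. ]), array([47.8, 47.4]), np.float64(16.0)]
base_plate 0.82 [256. 180. 129.  51.] [array([477.6, 143.9]), array([148.3,  60.5]), np.float64(2.8)]
heat_sink 0.57 [360. 166.  20.  15.] [array([ 652. , -101.6]), array([52.3, 54.1]), np.float64(16.6)]
```

View pics/c8.png

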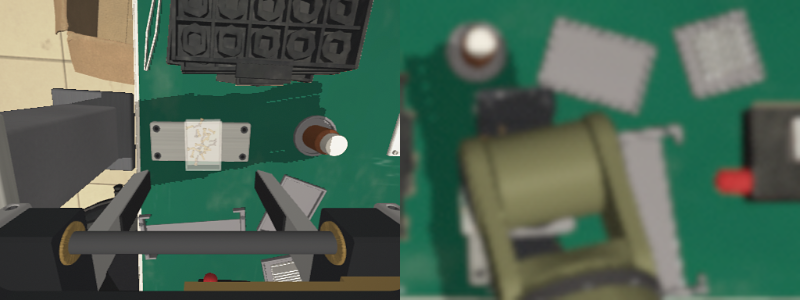

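Left picture: the box lies at (203,145) across the plate. Right picture: the sink sits in the square nest at (718,50) and the pot in the round one at (478,45). I grip the box.

Emit:
{"name": "arm_command", "arguments": {"steps": [[1,1,0,50,0],[1,1,0,95,0],[1,1,0,118,0],[1,1,0,126,0],[1,1,0,126,0],[0.4,1,0,126,0],[0.4,1,0,126,0],[0.4,1,0,126,0],[0.4,1,0,126,0],[0.4,1,0,126,0],[0.4,1,0,126,0],[0.4,1,0,126,0]], "force": 20}}

```text
clock: 18.42
eef_pos: [481.1, 143.8, 4.2]
eef_rot: [3.141, -0.0, 1.635]
wrist_force: [-0.1, -1.1, 2.6]
finger_gap: 50.0
finger_force: 20.0
```

Emit:
{"name": "arm_command", "arguments": {"steps": [[0.4,0,0,-10,0],[0.4,0,0,-40,0],[0.4,0,0,-70,0],[0.4,0,0,-70,0]]}}

```text
clock: 18.92
eef_pos: [482.1, 144.1, 76.2]
eef_rot: [3.138, -0.001, 1.635]
wrist_force: [-0.6, -0.2, -2.6]
finger_gap: 50.5
finger_force: 20.0
```

Run:
```python
from h import *
s=monitor.read_state();print(s["clock"],np.round(s["eef_pos"],1),s["finger_gap"],np.round(s["wrist_force"],1))
c=imaging.camera("top");d=imaging.camera("side")
for n,q in (("top",c),("side",d)):
  for y in(60,30,0,-30,-60):
    print(n,y,[(x,*q["img"][int(round(v)),int(round(u))]) for x in range(690,830,20) for u,v in [proj(q,[x,y,0])]] if 1 else 0)
w=imaging.camera("wrist")
for t in("screw_box",):
  for r in trace(w,t)[:1]: print(r["p"],np.round(r["rect"]),[np.round(x,1) for x in rect(r["region"],w,112)])
```

```text
18.925 [482.1 144.1  76.2] 50.5442225087029 [-0.6 -0.2 -2.6]
top 60 [(690, np.uint8(106), np.uint8(119), np.uint8(109)), (710, np.uint8(30), np.uint8(110), np.uint8(82)), (730, np.uint8(29), np.uint8(110), np.uint8(80)), (750, np.uint8(30), np.uint8(109), np.uint8(81)), (770, np.uint8(35), np.uint8(110), np.uint8(82)), (790, np.uint8(40), np.uint8(111), np.uint8(84)), (810, np.uint8(26), np.uint8(109), np.uint8(80))]
top 30 [(690, np.uint8(34), np.uint8(109), np.uint8(81)), (710, np.uint8(26), np.uint8(109), np.uint8(79)), (730, np.uint8(30), np.uint8(103), np.uint8(82)), (750, np.uint8(45), np.uint8(95), np.uint8(108)), (770, np.uint8(39), np.uint8(100), np.uint8(85)), (790, np.uint8(29), np.uint8(108), np.uint8(80)), (810, np.uint8(28), np.uint8(108), np.uint8(80))]
top 0 [(690, np.uint8(26), np.uint8(108), np.uint8(80)), (710, np.uint8(27), np.uint8(108), np.uint8(80)), (730, np.uint8(86), np.uint8(125), np.uint8(181)), (750, np.uint8(30), np.uint8(107), np.uint8(78)), (770, np.uint8(102), np.uint8(106), np.uint8(107)), (790, np.uint8(31), np.uint8(108), np.uint8(86)), (810, np.ui
[... 1962 characters left out ...]
, np.uint8(37), np.uint8(125), np.uint8(93)), (750, np.uint8(76), np.uint8(146), np.uint8(254)), (770, np.uint8(205), np.uint8(150), np.uint8(90)), (790, np.uint8(219), np.uint8(206), np.uint8(206)), (810, np.uint8(40), np.uint8(131), np.uint8(89))]
side -60 [(690, np.uint8(31), np.uint8(124), np.uint8(93)), (710, np.uint8(34), np.uint8(125), np.uint8(92)), (730, np.uint8(38), np.uint8(124), np.uint8(94)), (750, np.uint8(44), np.uint8(127), np.uint8(91)), (770, np.uint8(44), np.uint8(120), np.uint8(94)), (790, np.uint8(210), np.uint8(185), np.uint8(151)), (810, np.uint8(37), np.uint8(120), np.uint8(85))]
0.55 [259. 236.  81. 111.] [array([480.1, 147. ]), array([51. , 76.5]), np.float64(3.7)]
```

The box is held and the space in front of the oscilloscope is clear. I carry the box to the oblong nest, turning it 20° to line up.

Emit:
{"name": "arm_command", "arguments": {"steps": [[0.4,-20,24,0,5],[0.4,-50,60,0,10],[0.4,-80,96,0,15],[0.4,-110,130,0,20.3],[0.4,-124,148,10,20.3],[0.4,-124,148,35,20.3],[0.4,-124,148,55,20.3],[0.4,-124,148,67,20.3],[0.4,-124,148,67,20.3]]}}

```text
clock: 20.25
eef_pos: [636.2, 29.8, 6.2]
eef_rot: [-3.14, 0.0, 1.281]
wrist_force: [-0.2, 0.4, -2.3]
finger_gap: 50.2
finger_force: 20.0
```

Run:
```python
from h import *
s=monitor.read_state();print(s["clock"],np.round(s["eef_pos"],1),np.round(s["eef_rot"],3),s["finger_gap"],np.round(s["wrist_force"],1))
c=imaging.camera("wrist")
for t,z in(("oblong_nest",9),("screw_box",45)):
  for r in trace(c,t)[:2]: print(t,round(r["p"],2),np.round(r["rect"]),[np.round(x,1) for x in rect(r["region"],c,z)])
a=cv2.resize(c["img"][80:300,140:380,::-1],None,fx=2.5,fy=2.5,interpolation=2)
cv2.imwrite("pics/c9.png",a)
```

```text
20.25 [636.2  29.8   6.2] [-3.14   0.     1.281] 50.21272939467453 [-0.2  0.4 -2.3]
oblong_nest 0.83 [262. 212. 106. 140.] [array([639.1,  30.8]), array([111.6,  75.8]), np.float64(73.4)]
screw_box 0.74 [261. 234.  85. 112.] [array([636.7,  32.7]), array([77.1, 50.3]), np.float64(73.4)]
```

View pics/c9.png

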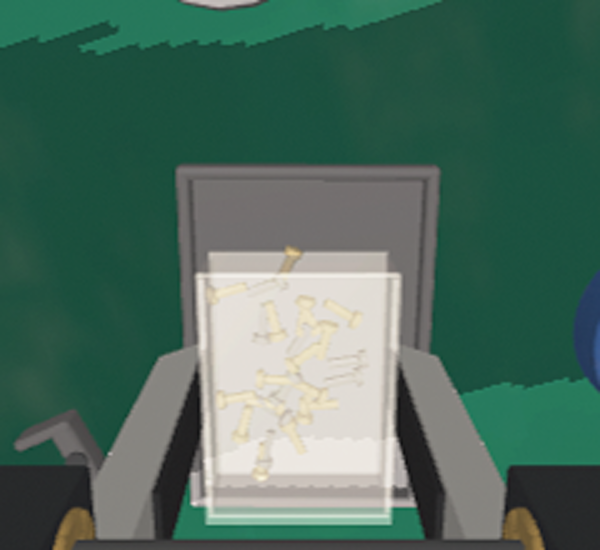

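The box (columns 197–400) lies parallel to the oblong nest (178–440) and inside it. I shift it by 1.5 mm, lower and check the force.

Emit:
{"name": "arm_command", "arguments": {"steps": [[0.4,1.5,1.5,8,0],[0.4,1.5,1.5,12,0],[0.4,1.5,1.5,14.5,0],[0.4,1.5,1.5,15.5,0],[0.4,1.5,1.5,15.5,0],[0.4,1.5,1.5,15.5,0]]}}

```text
clock: 21.15
eef_pos: [638.7, 30.6, -8.3]
eef_rot: [3.141, -0.0, 1.281]
wrist_force: [0.5, -0.1, -0.8]
finger_gap: 50.3
finger_force: 20.0
```

Emit:
{"name": "arm_command", "arguments": {"steps": [[0.4,0,0,0.7,0],[0.4,0,0,0.7,0],[0.4,0,0,0.7,0]]}}

```text
clock: 21.52
eef_pos: [638.7, 30.6, -8.8]
eef_rot: [3.141, -0.0, 1.281]
wrist_force: [-2.1, 0.3, 4.3]
finger_gap: 50.3
finger_force: 20.0
```

Emit:
{"name": "arm_command", "arguments": {"steps": [[0.72,0,0,0,0],[0.72,0,0,0,0],[0.72,0,0,0,0],[0.72,0,0,-15,0],[0.85,0,0,-60,0],[1,0,0,-120,10],[1,-5,-30,-170,20],[1,-10,-80,-220,30],[1,-20,-130,-239,40],[1,-31,-180,-239,50],[1,-31,-208,-239,60],[1,-31,-208,-239,70.6],[1,-31,-208,-239,70.6],[1,-31,-208,-239,70.6],[1,-31,-208,-239,70.6]]}}

```text
clock: 23.4
eef_pos: [430.5, 60.3, 229.8]
eef_rot: [-3.142, 0.0, 0.051]
wrist_force: [0.6, 0.9, -1.2]
finger_gap: 94.4
finger_force: 0.0
```

Run:
```python
from h import *
s=monitor.read_state();print(s["clock"],np.round(s["eef_pos"],1),np.round(s["eef_rot"],3),s["finger_gap"],np.round(s["wrist_force"],1))
c=imaging.camera("wrist")
for t,z in(("base_plate",16),("cradle",11),("oblong_nest",9),("screw_box",29)):
  for r in trace(c,t)[:2]: print(t,round(r["p"],2),np.round(r["rect"]),[np.round(x,1) for x in rect(r["region"],c,z)])
save(c,"w3.png",s=1.5)
```

```text
23.4 [430.5  60.3 229.8] [-3.142  0.     0.051] 94.38928322807308 [ 0.6  0.9 -1.2]
base_plate 0.61 [205. 129.  45. 102.] [array([477.2, 140.6]), array([148.6,  60.3]), np.float64(2.1)]
cradle 0.57 [318. 136.  63. 128.] [array([474.7, -26.4]), array([182.2,  87.8]), np.float64(7.9)]
oblong_nest 0.78 [292.  30.  96.  59.] [array([636.1,  29.5]), array([111.5,  76.2]), np.float64(73.5)]
oblong_nest 0.61 [395.  17.  46.  33.] [array([ 646.7, -108.1]), array([41.7, 60.7]), np.float64(15.2)]
screw_box 0.86 [293.  21.  64.  42.] [array([633.2,  30.7]), array([71.5, 53.5]), np.float64(73.8)]
```

The box lies straight in its nest by the numbers. Now the base plate: I grip it 22 mm beyond mid length, so that its near end stays down when I lift.

Emit:
{"name": "arm_command", "arguments": {"steps": [[1,40,-40,30,0],[1,72.5,-78,80,0],[1,72.5,-78,140,0],[1,72.5,-78,195,0],[1,72.5,-78,228,0],[1,72.5,-78,238,0],[1,72.5,-78,238,0]]}}

```text
clock: 24.52
eef_pos: [499.3, 141.8, -7.7]
eef_rot: [-3.142, -0.0, 0.049]
wrist_force: [0.6, -0.6, -0.2]
finger_gap: 94.1
finger_force: 0.0
```

Emit:
{"name": "arm_command", "arguments": {"steps": [[1,0,0,4,0],[1,0,0,7,0],[1,0,0,7,0]]}}

```text
clock: 24.9
eef_pos: [499.1, 141.8, -14.9]
eef_rot: [-3.142, -0.0, 0.049]
wrist_force: [-0.5, -0.3, -0.2]
finger_gap: 94.0
finger_force: 0.0
```

Emit:
{"name": "arm_command", "arguments": {"steps": [[1,0,0,1.5,0],[0.5,0,0,1.5,0],[0.5,0,0,1.5,0],[0.5,0,0,1.5,0],[0.5,0,0,1.5,0],[0.5,0,0,1.5,0],[0.5,0,0,1.5,0]], "force": 12}}

```text
clock: 25.78
eef_pos: [499.1, 141.9, -16.6]
eef_rot: [-3.141, -0.0, 0.049]
wrist_force: [0.6, 1.9, -0.3]
finger_gap: 59.8
finger_force: 12.0
```

Gripped at 59.8 mm. I lift slowly with a light grip so that the near end stays down and the plate pivots.

Emit:
{"name": "arm_command", "arguments": {"steps": [[0.5,0,0,-3,0],[0.5,0,0,-6,0],[0.5,-1,0,-9,0],[0.5,-1,0,-12,0],[0.5,-1,0,-12,0]]}}

```text
clock: 26.4
eef_pos: [498.1, 141.8, -4.4]
eef_rot: [-3.142, -0.0, 0.049]
wrist_force: [0.2, -0.3, -4.6]
finger_gap: 60.0
finger_force: 12.0
```

```bash
cat > tilt.py <<'E'
from h import *
# fit plate pose (grip along plate axis fixed at d from centre): compare visible mask with model silhouettes
from scipy.spatial import ConvexHull
s=monitor.read_state();p=s["eef_pos"];yaw=s["eef_rot"][2]
print(s["clock"],np.round(p,1),np.round(yaw,3),round(s["finger_gap"],1),np.round(s["wrist_force"],1))
ims=[imaging.camera("wrist"),imaging.camera("side")]
ms=[(trace(c,"base_plate") or [None])[0] for c in ims]
print([m and (round(m["p"],2),np.round(m["rect"])) for m in ms])
def sil(c,t,dz,d):
    Rm=R.from_euler("ZY",[yaw,-np.radians(t)]).as_matrix()
    P=[Rm@np.array([x-d,y,z]) for x in(-75,75) for y in(-30,30) for z in(-8,8)]
    q=np.array([proj(c,np.array([p[0],p[1],p[2]+dz])+v) for v in P],np.float32)
    m=np.zeros((384,512),np.uint8);cv2.fillConvexPoly(m,cv2.convexHull(np.round(q).astype(np.int32)),1);return m
for c,m in zip(ims,ms):
    if not m: continue
    best=[]
    M=m["region"]
    ys=np.nonzero(M)[0];
    for t in range(-10,41,1):
      for dz in(22,25,28):
        S=sil(c,t,dz,22)>0
        # ignore area hidden by the gripper: score by mask inside and rows outside
        best.append(((M&S).sum()/(M|S).sum(),t,dz))
    print(sorted(best,reverse=True)[:3])
    u=sil(c,0,25,22)
E
python3 tilt.py
```

```text
26.4 [498.1 141.8  -4.4] 0.049 60.0 [ 0.2 -0.3 -4.6]
[(0.81, array([259., 247., 103., 184.])), (0.6, array([292., 200.,  48.,  24.]))]
[(np.float64(0.8296816366057378), 7, 22), (np.float64(0.8292904790782293), 8, 22), (np.float64(0.8266986116230495), 10, 22)]
[(np.float64(0.5139275766016713), 7, 22), (np.float64(0.5126760563380282), 1, 22), (np.float64(0.5118549511854951), 11, 25)]
```

The lift force is 4.6 N out of 5.9 N and the fit gives about 7°, so the plate is pivoting as planned. I continue to 15°.

Emit:
{"name": "arm_command", "arguments": {"steps": [[0.5,-0.5,0,-3,0],[0.5,-1,0,-6,0],[0.5,-1.5,0,-9,0],[0.5,-2,0,-12,0],[0.5,-2.5,0,-14,0],[0.5,-2.5,0,-14,0]]}}

```text
clock: 27.35
eef_pos: [495.6, 141.7, 9.5]
eef_rot: [-3.142, -0.0, 0.049]
wrist_force: [0.3, 0.1, -5.4]
finger_gap: 60.0
finger_force: 12.0
```

Emit:
{"name": "arm_command", "arguments": {"steps": [[0.5,0,0,0,0],[0.5,0,0,0,0],[0.5,0,0,-5,0],[0.5,0,0,-12,0],[0.5,0,0,-12,0]], "force": 55}}

```text
clock: 27.98
eef_pos: [495.9, 141.7, 22.1]
eef_rot: [-3.141, -0.001, 0.049]
wrist_force: [-1.0, -0.1, -7.1]
finger_gap: 59.2
finger_force: 55.0
```

```bash
python3 tilt.py
```

```text
27.975 [495.9 141.7  22.1] 0.049 59.2 [-1.  -0.1 -7.1]
[(0.64, array([260., 226., 105., 140.])), (0.85, array([291., 196.,  49.,  28.]))]
[(np.float64(0.8740617782909931), 24, 22), (np.float64(0.873984648632536), 28, 22), (np.float64(0.873221788162453), 27, 22)]
[(np.float64(0.7140883977900553), 14, 22), (np.float64(0.7046070460704607), 17, 22), (np.float64(0.6977058029689609), 13, 22)]
```

```bash
cat >> tilt.py <<'E'
for t in range(0,31,3):
    o=[t]
    for c in ims:
        ys,xs=np.nonzero(sil(c,t,24.5,22));o.append((xs.min(),xs.max(),ys.min(),ys.max()))
    print(o)
for m in ms:
    if m: ys,xs=np.nonzero(m["region"]);print("seen",xs.min(),xs.max(),ys.min(),ys.max())
E
python3 tilt.py
```

```text
28.175 [495.4 141.6  21.2] 0.049 59.3 [-0.1  0.7 -5.9]
[(0.81, array([260., 226., 108., 142.])), (0.88, array([290., 195.,  46.,  25.]))]
[(np.float64(0.8765503316988751), 24, 22), (np.float64(0.8746107074002669), 28, 22), (np.float64(0.874348623853211), 27, 22)]
[(np.float64(0.6180555555555556), 14, 22), (np.float64(0.6104252400548696), 16, 25), (np.float64(0.6104252400548696), 15, 25)]
[0, (np.int64(211), np.int64(309), np.int64(153), np.int64(354)), (np.int64(265), np.int64(317), np.int64(182), np.int64(202))]
[3, (np.int64(210), np.int64(310), np.int64(153), np.int64(349)), (np.int64(265), np.int64(317), np.int64(181), np.int64(204))]
[6, (np.int64(209), np.int64(311), np.int64(154), np.int64(343)), (np.int64(265), np.int64(317), np.int64(180), np.int64(205))]
[9, (np.int64(208), np.int64(311), np.int64(154), np.int64(338)), (np.int64(265), np.int64(317), np.int64(179), np.int64(206))]
[12, (np.int64(208), np.int64(312), np.int64(155), np.int64(333)), (np.int64(265), np.int64(317), np.int64(179), np.int64(208))]
[15, (np.int64(207), np.int64(313), np.int64(156), np.int64(327)), (np.int64(265), np.int64(316), np.int64(178), np.int64(209))]
[18, (np.int64(206), np.int64(314), np.int64(157), np.int64(322)), (np.int64(265), np.int64(316), np.int64(177), np.int64(210))]
[21, (np.int64(205), np.int64(314), np.int64(159), np.int64(317)), (np.int64(265), np.int64(315), np.int64(177), np.int64(212))]
[24, (np.int64(205), np.int64(315), np.int64(161), np.int64(311)), (np.int64(266), np.int64(315), np.int64(176), np.int64(213))]
[27, (np.int64(204), np.int64(316), np.int64(163), np.int64(306)), (np.int64(266), np.int64(314), np.int64(175), np.int64(214))]
[30, (np.int64(204), np.int64(316), np.int64(166), np.int64(301)), (np.int64(266), np.int64(314), np.int64(175), np.int64(215))]
seen 208 310 156 296
seen 266 313 181 207
```

The far edge at row 156 matches 15°, as does the lift (26 mm over 97 mm). I carry it to the cradle.

Emit:
{"name": "arm_command", "arguments": {"steps": [[0.5,0,0,-12,0],[0.5,0,10,-25,0],[0.5,-2,35,-25,-2],[0.5,-5,65,-25,-3],[0.5,-7,95,-25,-4],[0.5,-9,125,-25,-5.1],[0.5,-11,150,-25,-5.1],[0.5,-11,165.5,-25,-5.1],[0.5,-11,165.5,-25,-5.1],[0.5,-11,165.5,-25,-5.1]]}}

```text
clock: 29.62
eef_pos: [492.7, -23.8, 46.6]
eef_rot: [-3.141, -0.0, 0.138]
wrist_force: [-0.1, 0.4, -6.7]
finger_gap: 59.2
finger_force: 55.0
```

```bash
sed -i 's/print(\[m and/im=[save(c,n) for c,n in zip(ims,("tw.png","ts.png"))];print([m and/' tilt.py; python3 tilt.py
python3 - <<'E'
from h import *
c=imaging.camera("wrist");d=imaging.camera("top")
for q in(c,d):
  for r in trace(q,"cradle")[:1]: print(round(r["p"],2),np.round(r["rect"]),[np.round(x,1) for x in rect(r["region"],q,11)])
a=cv2.resize(c["img"][130:330,170:350,::-1],(450,500),interpolation=2);s=imaging.camera("side");b=cv2.resize(s["img"][150:225,280:332,::-1],(346,500),interpolation=2)
cv2.imwrite("pics/c10.png",np.hstack([a,b]))
E
```

```text
29.625 [492.7 -23.8  46.6] 0.138 59.2 [-0.1  0.4 -6.7]
[(0.64, array([261., 227., 105., 137.])), (0.92, array([309., 169.,  44.,  23.]))]
[(np.float64(0.8750903570912245), 24, 22), (np.float64(0.8742189824457007), 28, 22), (np.float64(0.8738221436984688), 27, 22)]
[(np.float64(0.5665467625899281), 18, 22), (np.float64(0.5589285714285714), 23, 25), (np.float64(0.5531531531531532), 23, 22)]
[0, (np.int64(211), np.int64(309), np.int64(153), np.int64(354)), (np.int64(288), np.int64(335), np.int64(158), np.int64(174))]
[3, (np.int64(210), np.int64(310), np.int64(153), np.int64(349)), (np.int64(288), np.int64(335), np.int64(157), np.int64(175))]
[6, (np.int64(209), np.int64(311), np.int64(154), np.int64(343)), (np.int64(288), np.int64(335), np.int64(157), np.int64(177))]
[9, (np.int64(208), np.int64(311), np.int64(154), np.int64(338)), (np.int64(288), np.int64(335), np.int64(156), np.int64(178))]
[12, (np.int64(208), np.int64(312), np.int64(155), np.int64(333)), (np.int64(288), np.int64(335), np.int64(155), np.int64(179))]
[15, (np.int64(207), np.int64(313), np.int64(156), np.int64(327)), 
[... 230 characters left out ...]
int64(159), np.int64(317)), (np.int64(288), np.int64(334), np.int64(153), np.int64(183))]
[24, (np.int64(205), np.int64(315), np.int64(161), np.int64(311)), (np.int64(289), np.int64(333), np.int64(153), np.int64(184))]
[27, (np.int64(204), np.int64(316), np.int64(163), np.int64(306)), (np.int64(289), np.int64(332), np.int64(152), np.int64(185))]
[30, (np.int64(204), np.int64(316), np.int64(166), np.int64(301)), (np.int64(289), np.int64(332), np.int64(152), np.int64(186))]
seen 208 310 157 296
seen 290 330 158 179
0.6 [263. 209. 104. 173.] [array([481.5, -26.4]), array([168.8,  87.2]), np.float64(8.0)]
0.66 [327. 216.  16.  52.] [array([473.4,  -1.4]), array([ 61.5, 186.1]), np.float64(90.0)]
```

View pics/c10.png

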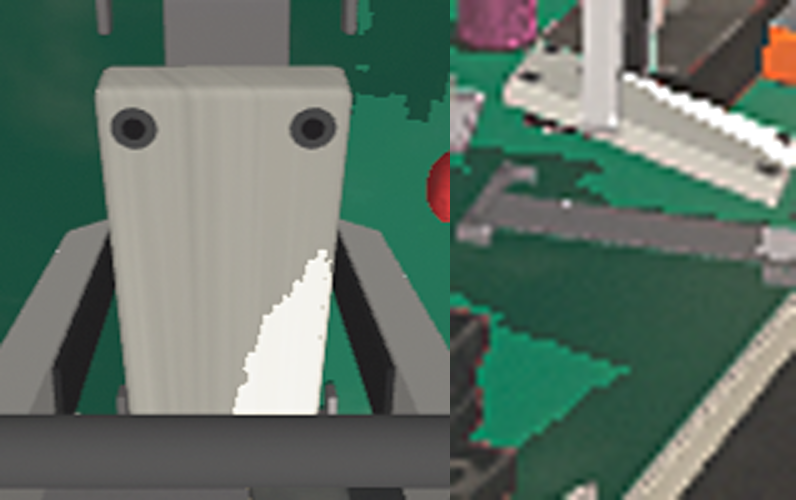

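The plate is slanted about 15° with its near end down, and it lines up with the cradle (strip centre column 227, plate centre 223). I lower it until the near edge touches.

Emit:
{"name": "arm_command", "arguments": {"steps": [[0.5,0,0,12,0],[0.5,0,0,22,0],[0.5,0,0,28,0],[0.5,0,0,30,0],[0.5,0,0,30,0]]}}

```text
clock: 30.7
eef_pos: [492.6, -24.2, 16.3]
eef_rot: [-3.142, 0.0, 0.138]
wrist_force: [-0.8, 0.9, -6.3]
finger_gap: 59.2
finger_force: 55.0
```

Emit:
{"name": "arm_command", "arguments": {"steps": [[0.5,0,0,1.5,0],[0.5,0,0,2.5,0],[0.5,0,0,3.5,0],[0.5,0,0,3.5,0]]}}

```text
clock: 31.2
eef_pos: [492.6, -24.2, 12.8]
eef_rot: [-3.142, -0.0, 0.138]
wrist_force: [0.6, -0.5, -7.6]
finger_gap: 59.6
finger_force: 55.0
```

Emit:
{"name": "arm_command", "arguments": {"steps": [[0.5,0,0,1,0],[0.5,0,0,2,0],[0.5,0,0,2,0]]}}

```text
clock: 31.58
eef_pos: [493.0, -24.2, 11.1]
eef_rot: [3.141, -0.001, 0.138]
wrist_force: [2.6, 0.3, -2.3]
finger_gap: 59.2
finger_force: 55.0
```

Contact: the load fell from 6–7 N to 2.3 N at the expected height. With a light grip, I pivot the plate down.

Emit:
{"name": "arm_command", "arguments": {"steps": [[0.5,0,0,0,0],[0.5,0,0,0,0],[0.5,0.5,0,3,0],[0.5,1.3,0,6,0],[0.5,2,0,9,0],[0.5,2.5,0,12,0],[0.5,3,0,15,0],[0.5,3.3,0,17,0],[0.5,3.3,0,17,0]], "force": 11}}

```text
clock: 32.7
eef_pos: [495.7, -23.7, -6.4]
eef_rot: [-3.141, 0.001, 0.138]
wrist_force: [1.9, 0.0, -4.3]
finger_gap: 60.2
finger_force: 11.0
```

Emit:
{"name": "arm_command", "arguments": {"steps": [[0.5,0.2,0,2,0],[0.5,0.4,0,4,0],[0.5,0.6,0,6,0],[0.5,0.6,0,7,0],[0.5,0.6,0,7,0],[0.5,0.6,0,7,0]]}}

```text
clock: 33.45
eef_pos: [496.8, -23.6, -12.2]
eef_rot: [3.141, -0.001, 0.138]
wrist_force: [-3.8, 0.7, 10.3]
finger_gap: 59.7
finger_force: 11.0
```

```bash
python3 tilt.py | sed -n '1,4p;$p'
```

```text
33.45 [496.8 -23.6 -12.2] 0.138 59.7 [-3.8  0.7 10.3]
[(0.87, array([259., 252.,  97., 199.])), (0.92, array([308., 183.,  48.,  15.]))]
[(np.float64(0.8401329360531744), 2, 22), (np.float64(0.8381516048258594), 1, 22), (np.float64(0.8350340136054422), 0, 22)]
[(np.float64(0.7009345794392523), 0, 22), (np.float64(0.6820702402957486), 1, 25), (np.float64(0.6757246376811594), -2, 22)]
seen 286 331 175 189
```

The plate is flat, with 10 N of contact force. I release and rise.

Emit:
{"name": "arm_command", "arguments": {"steps": [[0.8,0,0,-0.5,0],[0.8,0,0,-0.5,0],[0.8,0,0,-0.5,0],[0.85,0,0,-0.5,0],[0.85,0,0,-15,0],[0.85,0,0,-60,0],[0.85,-30,0,-120,0],[0.85,-50,0,-180,0],[0.85,-66,0,-242,0],[0.85,-66,0,-242,0],[0.85,-66,0,-242,0]]}}

```text
clock: 35.02
eef_pos: [431.0, -32.7, 229.2]
eef_rot: [3.141, -0.001, 0.138]
wrist_force: [0.1, 1.0, -0.5]
finger_gap: 79.8
finger_force: 0.0
```

Run:
```python
from h import *
s=monitor.read_state();print(s["clock"],np.round(s["eef_pos"],1),np.round(s["wrist_force"],1))
c=imaging.camera("wrist")
for t,z in(("base_plate",19),("cradle",11),("screw_box",29),("oblong_nest",9),("heat_sink",24),("square_nest",9)):
  for r in trace(c,t)[:1]: print(t,round(r["p"],2),np.round(r["rect"]),[np.round(x,1) for x in rect(r["region"],c,z)])
d=imaging.camera("top")
for t,z in(("glue_pot",63),("round_nest",9),("heat_sink",24),("screw_box",29)):
  for r in trace(d,t)[:1]: print(t,round(r["p"],2),np.round(r["rect"]),[np.round(x,1) for x in rect(r["region"],d,z)])
d=imaging.camera("side")
for r in trace(d,"glue_pot")[:1]: print("side pot",np.round(r["rect"],1),r["p"],proj(d,[653.5,160,3]),proj(d,[653.5,160,63]))
```

```text
35.025 [431.  -32.7 229.2] [ 0.1  1.  -0.5]
base_plate 0.84 [260. 134.  46. 103.] [array([475.9, -26.8]), array([148. ,  59.4]), np.float64(7.8)]
cradle 0.56 [260. 133.  66. 122.] [array([474.2, -26.4]), array([181.7,  87.8]), np.float64(7.8)]
screw_box 0.79 [233.  20.  68.  39.] [array([618.1,  26.2]), array([43. , 82.5]), np.float64(7.8)]
oblong_nest 0.95 [236.  27.  96.  52.] [array([635.8,  28.9]), array([112.7,  73.5]), np.float64(73.3)]
heat_sink 0.65 [337.  18.  43.  36.] [array([ 641.5, -104. ]), array([40.8, 53.7]), np.float64(13.4)]
square_nest 0.96 [335.  25.  62.  48.] [array([ 640.1, -106.5]), array([62.2, 79. ]), np.float64(16.8)]
glue_pot 0.39 [282. 163.   9.   9.] [array([646.4, 163.1]), array([31.3, 38.2]), np.float64(63.5)]
round_nest 0.62 [151. 187.  17.  19.] [array([572.7, 630.1]), array([60.1, 60.8]), np.float64(46.2)]
heat_sink 0.64 [359. 165.  16.  15.] [array([ 652.1, -102.7]), array([45.7, 49.8]), np.float64(18.7)]
screw_box 0.55 [320. 170.  23.  17.] [array([636.2,  30.4]), array([72.4, 54.5]), np.float64(73.1)]
side pot [237.2 183.9  13.2  11.6] 0.57 [238.76502114 194.86617877] [238.07470994 178.43573848]
```

Every part measures as seated. The plate is 1.5 mm off the cradle centre and flat, and the box, sink and pot are all centred in their nests.

```bash
python3 -c "
from cell import job
print(job.sign_off())"
```

```text
the job is handed in; nothing more can be done
None
```

I handed the job in at about 35 s. The glue pot, heat sink and screw box are in their nests. The base plate came in at about 15°, near edge first, and lies flat between the cradle stops. I gripped it 22 mm off mid length, not at mid length, because the arm cannot tilt the tool; sign-off returned no verdict.

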